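# Set the music box's tempo pointer to the arrow mark and start it

## Robot

A 6-joint arm with a two-finger parallel gripper is mounted at the origin on the work surface. World frame = base frame: x ahead of the robot, y to its left, z up, the work surface at z = 0. Lengths are in m, angles in rad, forces in N, time in s.
With the tool pointing down it reaches from about 0.4 to 0.925 m from the base axis. Payload 3.4 kg.
Tool frame: the origin (TCP) lies between the finger pads; the fingertips stand 17 mm ahead of it and the grasp point (between the pads) lies 2 mm behind it (env.nose_length is the distance from the TCP to the fingertips, in m); x points along the fingers, z is the direction in which the jaws open and shut, and the axes are right-handed (so a half turn about x gives the same grasp; the last joint's range is limited). The gripper opens to 85 mm and grips with 20 to 120 N. Pads are 22 mm wide; open, the fingers measure 114 mm over their backs; the gripper's body (76 mm by 85 mm) begins 54 mm behind the grasp point. The pads swing forward as they close: fully open they stand 13 mm farther back than shut.
Start: joints at [-1.423, 0.307, 1.506, -0, 1.328, -0.073], TCP at [0.126, -0.561, 0.248] pointing down, gripper open.
Joint ranges: [-3.12, 3.12], [-1.05, 2.28], [0.14, 2.33], [-1.42, 4.57], [0.1, 2.73], [-2.68, 2.68]. Speed limits (rad/s): [2.57, 2.57, 3.14, 3.14, 3.14, 3.14].

## Interface

Orientations are given as a unit quaternion [w, x, y, z].
In Python, from rig import env gives the robot as it stands.
- The arm moves only by the tool arm_command, never from a script. Its argument "rows" is text: rows parted by semicolons, each of 7 numbers parted by spaces: the shift along the tool's x, y, z as a fraction of full scale, then the turn, a rotation vector about the tool's x, y, z as a fraction of full scale, then the gripper's target within -1 to 1 (fully open at 1, half-way at 0, shut at -1). In form: tx ty tz ax ay az grip; .... A call has exactly 8 rows; each row is the pose to reach, as a shift and turn from the pose measured when the call began, along the tool's axes at that moment, turning the shorter way round; what a row does not reach only later rows make up. Full scale, the value 1, is 0.1 m for a shift and 180 degrees for a turn. A row lasts 1/8 s, in which the tool goes at most 62.5 mm and 10.7 degrees, less where a joint would pass 70% of its speed; a pose out of reach is approached as far as the arm can. A call with a number of a shift or a turn outside -1 to 1 is refused whole. A call with a gripper value outside its range is refused whole. The fingers move at their own pace and stop on an object; "squeeze" is the grip in N (left out, the last holds). Time passes only in rows, so rows that repeat a pose let the fingers close, or fill a call up. It gives the time, the measured TCP pose, the force and the opening at its end, in the units of the state.
- env.state(): the state, without advancing time (a new reading comes with each control period).
- env.read_camera(name): name is "scene" or "top" or "wrist"; returns a dict with "image" (400x640x3 uint8, red, green, blue), "depth" (400x640 float32, m along the optical axis (not along the pixel's ray), 0 where there is no reading), "K" (3x3 intrinsics, pixels), "k1" (the pictures are not rectified: a ray, as slopes to the right and down, at radius r is drawn at 1 + k1 r^2 times it, then the intrinsics apply), "pose" (4x4, takes a point from camera to world coordinates). Camera axes: x right, y up, looking along -z (the intrinsics and any distortion apply to the point x, -y, -z); pixel columns grow to the right and rows downward; lengths in m; the calibration is good to about 2 mm. A picture is of the moment at which its call begins.
- env.finish_job(): hands the job in, once; it reports no verdict.
The state is a dict: "clock": time; "q": joint angles; "joint_velocities": joint speeds; "tau": joint torques, N m; "tool_pos": TCP position; "orientation": TCP orientation; "force": force on the tool from outside, world axes, zero at the start; "wrist_torque": the same for the moment, N m; "width": finger opening in m.
Only numpy, scipy, OpenCV 4.12 (cv2) and the standard library are available. Lean on these libraries where they do the work, as an engineer would, in place of code of your own. Each camera call takes 0.05 s, during which the arm holds its last target.

## Task

Set the music box's tempo: turn its fluted knob, a little at a time, until the pointer on the deck is in line with the arrow-headed rider (not the round-headed one), without pushing the pointer itself. Once it is set, throw the play lever fully back, leaving the setting true, the other things undisturbed and the box let go.

Things in the scene. Friction and masses are not known exactly. Their poses are not given: they have to be found in the camera images.
- musicbox: The wooden music box, fixed to the counter, its sloping front turned towards the robot's right: 185 mm deep (x, from -100 to +85), 260 mm wide (y), origin on the counter. Its +y is to the left as one faces its front, z up. The front slopes at 35 degrees from level, from 25 mm high at x = -100 mm to 95 mm high at x = 0; from x = 0 to x = 85 mm it has a level deck 95 mm high.
- knob_grip (a point): On the axis of the fluted round brass tempo knob (36 mm across, 26 mm long), half-way along it and 27 mm out from the middle of the slope it stands square on. Site z is the axis, pointing out, leaning 35 degrees from vertical to the box's -x; x and y turn with the knob. Stiff (0.06 N m), stays where left, 9.6 rad between stops. Anticlockwise seen end-on drives the pointer to the box's +y.
- pointer: Flat brass needle (3 mm wide, 5 mm thick) on a 10 x 14 x 12 mm carriage, pointing to the box's +x. The knob slides it along the box's y by a screw, somewhere from 5 to 15 mm per radian, and fingers may slip on the knob, so watch it. It reaches 48 mm either side of the middle. Origin: under its tip, 96 mm above the counter, 2.5 mm below the needle. Axes as the box's.
- arrow_rider: Fixed brass rider behind the scale whose head is a pointed arrowhead: the mark. Origin: at the arrow's point, which is 4 mm farther in +x than the pointer's tip track; axes parallel to the box's. It stands 22 to 36 mm to one side of the box's middle, left or right. 30 mm long, head 20 mm wide, 10 mm tall.
- round_rider: Another fixed brass rider like it but with a round disc head 20 mm across, on the other side of the scale: not the mark.
- lever_ball (a point): Centre of the 16 mm wooden ball on the end of the play lever, a 55 mm brass rod at the left (+y) end of the deck (box x = 45 mm, y = 98 mm). Its pivot is 107 mm above the counter; at the start it leans about 0.5 rad to the box's -x, and fully thrown it leans 0.5 rad to +x (ball then 26 mm beyond the pivot in +x).
- play_lever (a joint): Angle of the play lever: about 0 to 0.15 rad leaning to the front (-x) at the start, 1.0 rad thrown fully back (+x) against its stop. Stiff (0.08 N m, about 1.5 N at the ball); stays where left.
- tin_monkey: loose red tin monkey, 119 mm tall, about 85 mm across the arms; a bystander; origin at the centre of its underside.
- tin_drum: loose plain tin drum, 71 mm across, 61 mm tall; a bystander; origin at the centre of its underside.
- cymbal: loose pewter cymbal lying flat, 90 mm across, 15 mm tall; a bystander; origin at the centre of its underside.
- loose_key: loose flat brass winding key, about 50 mm long, 46 mm wide, 6 mm thick, lying on the box's deck at the end away from the lever; a bystander; origin at the centre of its underside.
- oil_tin: loose small round steel oil tin, 44 mm across, 88 mm tall with its spout; a bystander; origin at the centre of its underside.
- toy_car: loose wooden toy car, 75 x 52 x 42 mm; a bystander; origin at the centre of its underside.
- screwdriver: loose wood-handled screwdriver, 160 mm long, lying flat on the counter; a bystander.

How it is judged:
By the outcome, as a careful person would: the job done as asked, in the order asked, and still so for the second after the job is handed in, with the robot touching nothing.
It also fails if it takes over 64 s, if anything falls off the work surface, if the arm or the gripper's body presses on something with over 40 N, if the wrist force passes 120 N, or if a joint passes its speed limit or range.

## Working session

There is one attempt and no reset: what is moved stays moved. The work goes in short steps, Python scripts to look and compute and a tool call to move; the robot and the scene stay as the last step left them, time stands still between calls to the robot, and variables do not carry over. Pictures are saved under pics/ and viewed, and the job is handed in when it is done.

Besides the shell and the picture viewer there is one more tool, called as a command line: name --argument value ..., lists and objects as JSON in quotes. arm_command: Moves the arm, as the interface text tells. Shift numbers are shares of 0.1 m and turn numbers shares of 180 degrees, none past 1 either way. Its arguments: {"type":"object","properties":{"rows":{"type":"string"},"squeeze":{"type":"number"}},"required":["rows"]}

```bash
ls; mkdir -p pics
python3 - <<'E'
from rig import env
import cv2, numpy as np
print(env.state())
for n in ["scene","top","wrist"]:
    d=env.read_camera(n)
    np.savez(f"pics/{n}0.npz",**d)
    cv2.imwrite(f"pics/{n}0.png",d["image"][:,:,::-1])
    print(n,d["K"],d["k1"],d["pose"])
E
```

```text
pics
{'clock': 0.0, 'q': array([-1.42252062e+00,  3.07554833e-01,  1.50768339e+00, -5.83477314e-06,
        1.32835633e+00, -7.35206502e-02]), 'joint_velocities': array([ 8.89051194e-04, -2.37980918e-04, -1.57163353e-03,  1.66976310e-03,
        1.62445776e-04,  8.14795160e-05]), 'tau': array([-1.06493935e-03, -4.57553530e+01, -2.51918650e+01, -2.00685173e-05,
        1.32583923e-02, -1.53169407e-05]), 'tool_pos': array([ 0.12635536, -0.56027369,  0.24738761]), 'orientation': array([ 0.5517439 ,  0.44207239,  0.55278428, -0.44111248]), 'force': array([-0.2341381 , -1.03471292, -0.59813022]), 'wrist_torque': array([ 0.03795246,  0.0090638 , -0.0333884 ]), 'width': 0.08544383822174881}
scene [[396.14280989   0.         314.05631859]
 [  0.         396.14280989 200.43267736]
 [  0.           0.           1.        ]] -0.09618011006217468 [[-0.02770307 -0.84132325  0.53982194  1.01763123]
 [ 0.99957945 -0.01868464  0.02217694  0.10538847]
 [-0.0085716   0.54020929  0.84148705  0.77725346]
 [ 0.          0.          0.          1.        ]]
top [[390.66371299   0.         318.49838719]
 [  0.         390.66371299 198.50040187]
 [  0.           0.           1.        ]] -0.030007023034473803 [[ 0.01496452  0.97518026 -0.22090614  0.3792659 ]
 [-0.99988313  0.01390344 -0.00635751  0.0902455 ]
 [-0.00312836  0.22097546  0.97527435  1.03955184]
 [ 0.          0.          0.          1.        ]]
wrist [[311.36637167   0.         317.93437453]
 [  0.         311.36637167 199.53746826]
 [  0.           0.           1.        ]] 0.01445808785775152 [[ 0.22080105  0.94240929  0.25122027  0.18893271]
 [-0.97531633  0.21393795  0.05466819 -0.54668789]
 [-0.00222574 -0.25709003  0.96638489  0.37414139]
 [ 0.          0.          0.          1.        ]]
```

View pics/scene0.png

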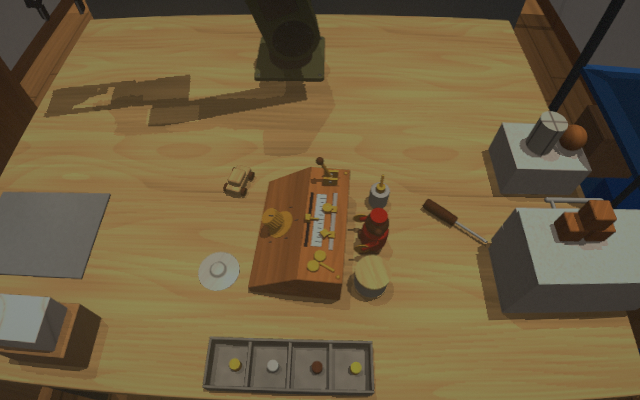

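View pics/top0.png

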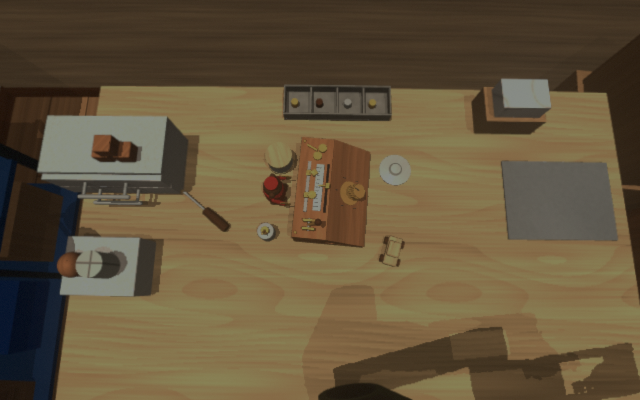

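View pics/wrist0.png

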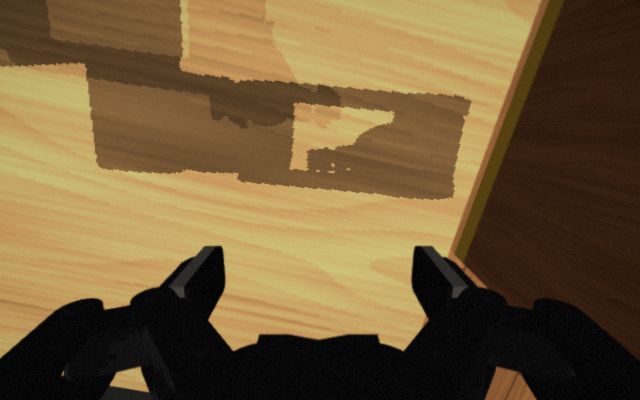

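The scene view shows the box near (300,230): knob (276,222), pointer and riders around (325,215), lever ball (320,161). The monkey, drum and oil tin are behind the box, the cymbal and car in front. I'll zoom in next.

```bash
cat > h.py <<'E'
import numpy as np, cv2
from scipy.spatial.transform import Rotation as R
def load(n): return dict(np.load(f"pics/{n}.npz"))
def ray(d,u,v):
    K=d["K"];k=float(d["k1"]);x=(np.asarray(u,float)-K[0,2])/K[0,0];y=(np.asarray(v,float)-K[1,2])/K[1,1]
    xu,yu=x,y
    for _ in range(20):
        s=1+k*(xu**2+yu**2); xu,yu=x/s,y/s
    return np.stack([xu,-yu,-np.ones_like(xu)],-1)
def pt(d,u,v,dep=None):
    if dep is None: dep=d["depth"][np.int64(np.round(v)),np.int64(np.round(u))]
    p=ray(d,u,v)*np.asarray(dep)[...,None]
    return p@d["pose"][:3,:3].T+d["pose"][:3,3]
def ptz(d,u,v,z):
    r=ray(d,u,v)@d["pose"][:3,:3].T; o=d["pose"][:3,3]
    return o+r*((z-o[2])/r[...,2])[...,None]
def proj(d,P):
    P=np.atleast_2d(P); c=(P-d["pose"][:3,3])@d["pose"][:3,:3]
    x=c[:,0]/-c[:,2]; y=-c[:,1]/-c[:,2]; s=1+float(d["k1"])*(x*x+y*y)
    return np.stack([x*s*d["K"][0,0]+d["K"][0,2],y*s*d["K"][1,1]+d["K"][1,2]],-1)
def cloud(d):
    v,u=np.mgrid[0:400,0:640]; return pt(d,u,v,d["depth"])
def crop(d,name,u0,v0,u1,v1,f):
    cv2.imwrite(f"pics/{name}.png",cv2.convertScaleAbs(cv2.resize(d["image"][v0:v1,u0:u1,::-1],None,fx=f,fy=f,interpolation=cv2.INTER_CUBIC),alpha=1.4))
E
python3 - <<'E'
from h import *
s=load("scene0");t=load("top0")
crop(s,"s_c0",215,145,415,305,4); crop(t,"t_c0",245,130,415,275,4)
print(pt(s,np.array([250,340,350,301,276,328,320]),np.array([290,298,170,169,222,216,161])))
E
```

```text
[[ 7.43358654e-01 -3.88999556e-02  8.51837080e-03]
 [ 7.52578232e-01  1.43846932e-01  7.12968765e-04]
 [ 4.98700961e-01  1.62837449e-01  9.27868747e-02]
 [ 4.27031691e-01  5.01725980e-02 -1.13862410e-03]
 [ 6.29197573e-01  1.26494569e-02  8.93238134e-02]
 [ 6.15146179e-01  1.16288965e-01  9.31178518e-02]
 [ 5.29935024e-01  9.83344897e-02  1.61610482e-01]]
```

```bash
ls pics
```

```text
s_c0.png
scene0.npz
scene0.png
t_c0.png
top0.npz
top0.png
wrist0.npz
wrist0.png
```

View pics/s_c0.png

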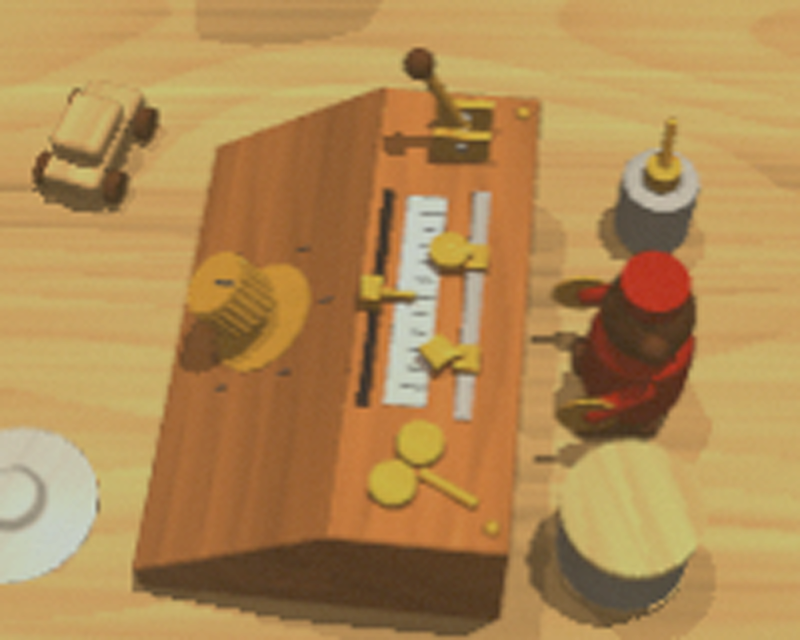

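View pics/t_c0.png

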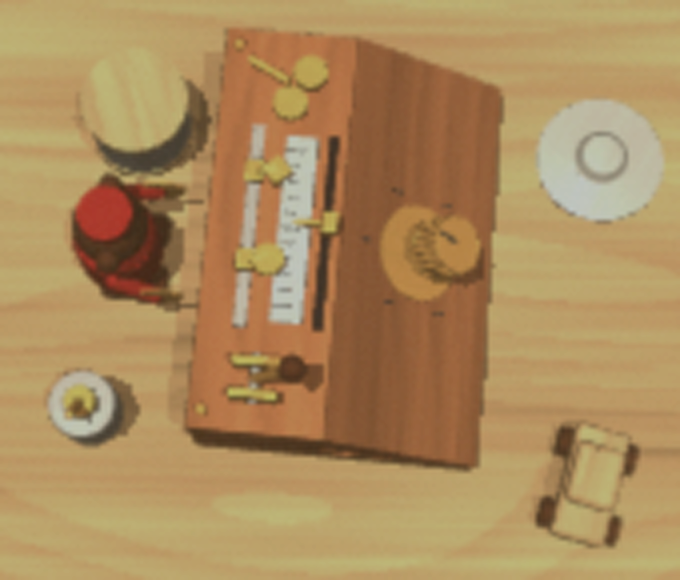

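```bash
cat > fit.py <<'E'
from h import *
from scipy.optimize import least_squares
s=load("scene0");t=load("top0")
def S(a): a=np.array(a,float); return np.c_[215+ (a[:,0]+.5)/4-.5,145+(a[:,1]+.5)/4-.5]
def T(a): a=np.array(a,float); return np.c_[245+(a[:,0]+.5)/4-.5,130+(a[:,1]+.5)/4-.5]
# corners: ridge+y, back+y, ridge-y, back-y, front+y, front-y
C=np.array([[0,130,95],[85,130,95],[0,-130,95],[85,-130,95],[-100,130,25],[-100,-130,25]])/1000
ps=S([(386,89),(540,98),(330,538),(506,553),(218,147),(135,570)])
ptp=T([(327,441),(189,430),(355,37),(227,28),(478,466),(502,90)])
def box(p): return R.from_euler('z',p[2]).as_matrix(), np.array([p[0],p[1],0])
def res(p):
    M,o=box(p); W=C@M.T+o
    a=proj(s,W+np.r_[p[3:5],0])-ps; b=proj(t,W+np.r_[p[5:7],0])-ptp
    return np.r_[a.ravel(),b.ravel(),p[3:7]/0.002*.5]
r=least_squares(res,[.6,.1,np.pi/2,0,0,0,0])
p=r.x
if __name__=="__main__":
    print(p[:3],np.degrees(p[2]),p[3:]*1e3); print(r.fun.round(2))
    M,o=box(p)
    # point clouds check deck plane
    for d in (s,t):
        c=cloud(d); b=(c-o)@M
        m=(b[...,0]>.01)&(b[...,0]<.08)&(abs(b[...,1])<.125)&(b[...,2]>.08)
        print(np.median(b[m][:,2]))
    for nm,d,f,L in (("scene",s,S,{"needle tip":(414,296),"arrow tip":(420,352),"carr":(371,292),"knobtop":(213,283),"ball":(419,63),"disc":(450,250)}),("top",t,T,{"needle tip":(295,224),"arrow tip":(291,170),"knobtop":(460,243),"ball":(292,369)})):
        for k,v in L.items():
            q=f([v])[0]; dd=pt(d,*[np.array(x) for x in q]); z={"knobtop":.0+.060+.04*.819,"ball":.155}.get(k,.0985)
            w=ptz(d,*[np.array(x) for x in q],z)
            print(nm,k,((dd-o)@M*1e3).round(1),((w-o)@M*1e3).round(1))
    g=o+M@(np.array([-50,0,60])/1e3+.027*np.array([-np.sin(np.radians(35)),0,np.cos(np.radians(35))]))
    print("knob_grip",g, proj(s,g),proj(t,g))
    print("ball",o+M@np.array([.045-.055*np.sin(.5),.098,.107+.055*np.cos(.5)]))
    print([x for x in dir(__import__('rig').env) if x[0]!='_'])
E
python3 fit.py
python3 - <<'E'
from h import *
from rig import env
st=env.state(); q=st["orientation"]; Rt=R.from_quat(q,scalar_first=True).as_matrix(); print(Rt)
w=load("wrist0"); P=w["pose"]
print("cam in tool",Rt.T@(P[:3,3]-st["tool_pos"])); print(Rt.T@P[:3,:3])
E
```

```text
[0.62075409 0.06790049 1.50024464] 85.95768590669626 [ 0.47747489  0.73220413 -0.47747494 -0.73220413]
[-0.37 -0.81  0.31 -0.17 -0.99 -0.07  1.6   0.35 -0.49 -0.02 -0.31  0.23
 -0.22  0.06 -0.64 -0.17  0.98  0.34  0.05 -0.03  0.04  0.24 -0.29 -0.57
  0.12  0.18 -0.12 -0.18]
0.09556465196903619
0.09676534123993286
scene needle tip [ 29.4  -5.4 104.4] [29.  -2.  98.5]
scene arrow tip [ 35.  -34.7 101.9] [ 34.8 -32.9  98.5]
scene carr [  8.5  -7.6 108.7] [ 7.6 -1.7 98.5]
scene knobtop [-72.6  -0.3  92.1] [-72.5  -0.6  92.8]
scene ball [ 22.5  95.  160.6] [ 22.1  99.4 155. ]
scene disc [ 44.9  21.4 106.5] [44.6 26.3 98.5]
top needle tip [29.6 -3.5 94.5] [29.5 -2.4 98.5]
top arrow tip [ 34.8 -34.8 106.2] [ 35.  -37.1  98.5]
top knobtop [-73.9  -0.1  94. ] [-74.   -0.4  92.8]
top ball [ 22.2  99.9 167.5] [ 22.4  97.9 155. ]
knob_grip [0.61613774 0.00257684 0.08211711] [[271.88913849 218.05609437]] [[355.8279095  191.28629278]]
ball [0.52431129 0.09339407 0.15526704]
['PlanningError', 'finish_job', 'nose_length', 'read_camera', 'state']
[[-2.53580652e-04  9.75500877e-01  2.19995396e-01]
 [ 1.60652599e-03  2.19995517e-01 -9.75499560e-01]
 [-9.99998677e-01  1.06060507e-04 -1.62295412e-03]]
cam in tool [-0.1265626   0.06404856  0.00014932]
[[ 6.02876765e-04  2.57194408e-01 -9.66359495e-01]
 [ 8.26158576e-04  9.66359213e-01  2.57194848e-01]
 [ 9.99999477e-01 -9.53422982e-04  3.70112150e-04]]
```

```bash
cat > plan.py <<'E'
from h import *
from rig import env
BP=np.array([0.62075,0.06790,1.50024])
M=R.from_euler('z',BP[2]).as_matrix(); O=np.array([BP[0],BP[1],0])
c,s_=np.cos(np.radians(35)),np.sin(np.radians(35))
AX=M@np.array([-s_,0,c]); UP=M@np.array([c,0,s_])
GRIP=O+M@(np.array([-.05,0,.06])+.027*np.array([-s_,0,c]))
def Rk(deg=0): # tool on knob: x=-AX, y=UP, turned deg about tool x
    x=-AX;y=UP;z=np.cross(x,y); return np.c_[x,y,z]@R.from_euler('x',deg,degrees=True).as_matrix()
def cmd(pos,Rm):
    st=env.state(); Rt=R.from_quat(st["orientation"],scalar_first=True).as_matrix()
    t=Rt.T@(pos-st["tool_pos"])/.1; a=R.from_matrix(Rt.T@Rm).as_rotvec()/np.pi
    print("clock",st["clock"],"q",st["q"].round(2)); print("pos",st["tool_pos"].round(4),"->",pos.round(4))
    print("shift",t.round(3),"turn",a.round(3), "deg",np.degrees(np.linalg.norm(a)*np.pi).round(1))
    return t,a
E
python3 - <<'E'
from plan import *
print(GRIP,AX,UP,Rk(0),Rk(-90))
cmd(GRIP+.13*AX,Rk(-90)); cmd(GRIP+.13*AX,Rk(0))
E
```

```text
[0.61613334 0.00257637 0.08211711] [-0.04043588 -0.57214934  0.81915204] [0.05774842 0.81711394 0.57357644] [[ 4.04358774e-02  5.77484177e-02  9.97511935e-01]
 [ 5.72149341e-01  8.17113941e-01 -7.04978008e-02]
 [-8.19152044e-01  5.73576436e-01 -6.93889390e-18]] [[ 4.04358774e-02 -9.97511935e-01  5.77484177e-02]
 [ 5.72149341e-01  7.04978008e-02  8.17113941e-01]
 [-8.19152044e-01  1.34298447e-16  5.73576436e-01]]
clock 0.15 q [-1.42  0.31  1.51 -0.    1.33 -0.07]
pos [ 0.1264 -0.5604  0.2476] -> [ 0.6109 -0.0718  0.1886]
shift [ 0.596  5.801 -3.7  ] turn [-0.868 -0.04   0.273] deg 164.0
clock 0.15 q [-1.42  0.31  1.51 -0.    1.33 -0.07]
pos [ 0.1264 -0.5604  0.2476] -> [ 0.6109 -0.0718  0.1886]
shift [ 0.596  5.801 -3.7  ] turn [-0.394  0.124  0.167] deg 80.1
```

arm_command --rows "0 0.06 -0.04 -0.005 0.002 0.002 1; 0 0.2 -0.13 -0.02 0.006 0.008 1; 0 0.37 -0.23 -0.035 0.01 0.015 1; 0 0.55 -0.35 -0.055 0.016 0.022 1; 0 0.73 -0.47 -0.075 0.022 0.03 1; 0 0.87 -0.55 -0.09 0.026 0.036 1; 0 1 -0.64 -0.1 0.03 0.04 1; 0 1 -0.64 -0.1 0.03 0.04 1" --squeeze 40

```text
clock: 1.15
tool_pos: [0.2105, -0.4753, 0.2476]
orientation: [0.614, 0.404, 0.612, -0.292]
force: [-0.1, -0.6, 0.7]
width: 0.0855
```

```bash
python3 -c "
from plan import *
cmd(GRIP+.13*AX,Rk(0))"
```

```text
clock 1.15 q [-1.31  0.28  1.56  0.11  1.41 -0.3 ]
pos [ 0.2105 -0.4753  0.2476] -> [ 0.6109 -0.0718  0.1886]
shift [ 1.452  5.363 -1.338] turn [-0.294  0.092  0.127] deg 59.9
```

arm_command --rows "0.03 0.1 -0.03 -0.01 0.003 0.004 1; 0.07 0.25 -0.07 -0.025 0.008 0.01 1; 0.12 0.45 -0.12 -0.05 0.016 0.02 1; 0.16 0.65 -0.16 -0.08 0.025 0.035 1; 0.21 0.85 -0.21 -0.11 0.035 0.048 1; 0.25 1 -0.25 -0.13 0.04 0.056 1; 0.25 1 -0.25 -0.145 0.045 0.063 1; 0.25 1 -0.25 -0.15 0.047 0.065 1"

```text
clock: 2.15
tool_pos: [0.2853, -0.4, 0.2383]
orientation: [0.671, 0.33, 0.662, -0.047]
force: [-0.6, -0.2, 0.5]
width: 0.0857
```

```bash
python3 -c "
from plan import *
cmd(GRIP+.13*AX,Rk(0))"
```

```text
clock 2.15 q [-1.21  0.35  1.54  0.24  1.57 -0.7 ]
pos [ 0.2853 -0.4     0.2383] -> [ 0.6109 -0.0718  0.1886]
shift [2.068 3.993 1.184] turn [-0.143  0.045  0.062] deg 29.2
```

arm_command --rows "0.06 0.12 0.03 0 0 0 1; 0.15 0.3 0.08 0 0 0 1; 0.25 0.5 0.14 -0.01 0.003 0.004 1; 0.35 0.7 0.2 -0.02 0.006 0.008 1; 0.45 0.88 0.26 -0.03 0.01 0.013 1; 0.5 1 0.3 -0.04 0.013 0.018 1; 0.5 1 0.3 -0.05 0.016 0.022 1; 0.5 1 0.3 -0.05 0.016 0.022 1"

```text
clock: 3.15
tool_pos: [0.3669, -0.3193, 0.2272]
orientation: [0.679, 0.3, 0.669, 0.037]
force: [-0.4, 0.4, 0.1]
width: 0.0857
```

```bash
python3 -c "
from plan import *
cmd(GRIP+.13*AX,Rk(0))"
```

```text
clock 3.15 q [-1.04  0.37  1.58  0.32  1.56 -0.72]
pos [ 0.3669 -0.3193  0.2272] -> [ 0.6109 -0.0718  0.1886]
shift [1.707 2.705 1.414] turn [-0.093  0.029  0.039] deg 18.9
```

arm_command --rows "0.07 0.12 0.06 0 0 0 1; 0.18 0.3 0.16 -0.005 0.002 0.002 1; 0.32 0.5 0.28 -0.01 0.003 0.004 1; 0.45 0.7 0.38 -0.02 0.006 0.008 1; 0.55 0.88 0.48 -0.03 0.01 0.013 1; 0.6 1 0.52 -0.04 0.013 0.018 1; 0.6 1 0.52 -0.05 0.016 0.022 1; 0.6 1 0.52 -0.05 0.016 0.022 1"

```text
clock: 4.15
tool_pos: [0.4563, -0.2298, 0.2155]
orientation: [0.682, 0.267, 0.67, 0.12]
force: [-0.5, 0.4, -0.1]
width: 0.0854
```

```bash
python3 -c "
from plan import *
cmd(GRIP+.13*AX,Rk(0))"
```

```text
clock 4.15 q [-0.84  0.41  1.57  0.42  1.54 -0.72]
pos [ 0.4563 -0.2298  0.2155] -> [ 0.6109 -0.0718  0.1886]
shift [1.165 1.469 1.201] turn [-0.043  0.013  0.017] deg 8.7
```

arm_command --rows "0.07 0.1 0.07 0 0 0 1; 0.18 0.25 0.18 -0.005 0.002 0.002 1; 0.32 0.43 0.32 -0.01 0.003 0.004 1; 0.47 0.62 0.47 -0.02 0.006 0.008 1; 0.62 0.8 0.62 -0.03 0.009 0.012 1; 0.72 0.94 0.74 -0.04 0.013 0.017 1; 0.77 1 0.8 -0.043 0.013 0.017 1; 0.77 1 0.8 -0.043 0.013 0.017 1"

```text
clock: 5.15
tool_pos: [0.5599, -0.1227, 0.199]
orientation: [0.681, 0.235, 0.667, 0.189]
force: [-0.4, -0.4, -0.3]
width: 0.0854
```

```bash
python3 -c "
from plan import *
cmd(GRIP+.13*AX,Rk(0))"
```

```text
clock 5.15 q [-0.6   0.49  1.52  0.52  1.49 -0.67]
pos [ 0.5599 -0.1227  0.199 ] -> [ 0.6109 -0.0718  0.1886]
shift [0.395 0.386 0.473] turn [ 0.    -0.001  0.   ] deg 0.1
```

arm_command --rows "0.05 0.05 0.06 0 0 0 1; 0.13 0.13 0.16 0 0 0 1; 0.22 0.22 0.27 0 0 0 1; 0.3 0.3 0.37 0 0 0 1; 0.37 0.36 0.44 0 0 0 1; 0.395 0.386 0.473 0 0 0 1; 0.395 0.386 0.473 0 0 0 1; 0.395 0.386 0.473 0 0 0 1"

```text
clock: 6.15
tool_pos: [0.6107, -0.072, 0.1886]
orientation: [0.681, 0.235, 0.667, 0.188]
force: [0.7, 0.1, -0.6]
width: 0.0854
```

```bash
python3 -c "
from plan import *
cmd(GRIP+.13*AX,Rk(0))
d=env.read_camera('wrist');np.savez('pics/wrist1.npz',**d);cv2.imwrite('pics/wrist1.png',d['image'][:,:,::-1])
print(proj(d,GRIP+.013*AX),(d['pose'][:3,3]-O)@M)"
```

```text
clock 6.15 q [-0.49  0.52  1.48  0.55  1.44 -0.58]
pos [ 0.6107 -0.072   0.1886] -> [ 0.6109 -0.0718  0.1886]
shift [0.001 0.002 0.002] turn [ 0.    -0.001  0.001] deg 0.2
[[319.58465923 199.49722403]] [-0.15931438  0.0008254   0.32991408]
```

View pics/wrist1.png

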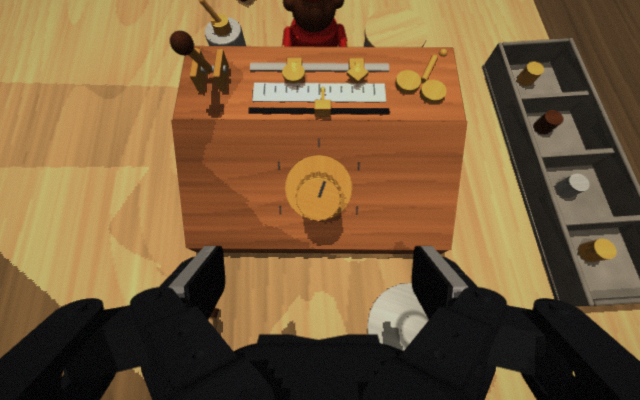

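```bash
python3 -c "
from plan import *
d=load('wrist1'); crop(d,'w1a',160,30,480,260,2.5)
img=cv2.convertScaleAbs(cv2.resize(d['image'][40:130,240:400,::-1],None,fx=5,fy=5,interpolation=cv2.INTER_CUBIC),alpha=1.4);cv2.imwrite('pics/w1b.png',img)"
```

```text
(no output)
```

View pics/w1a.png

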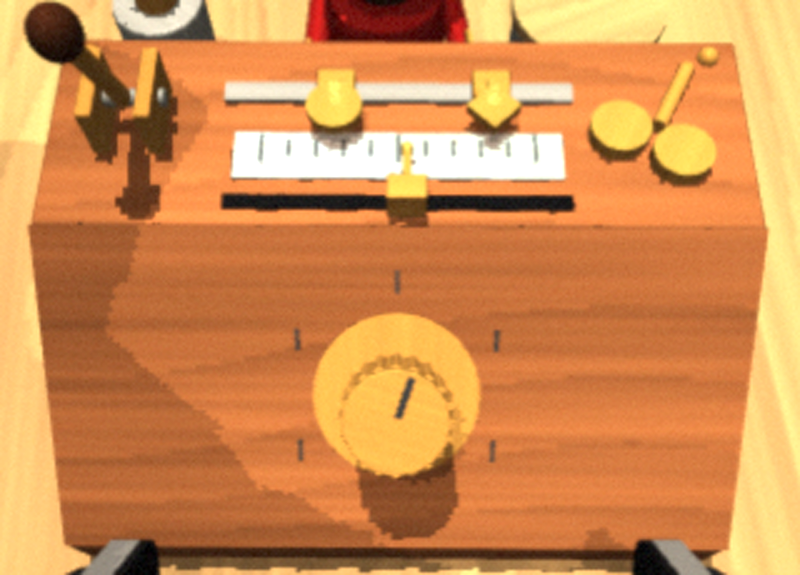

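View pics/w1b.png

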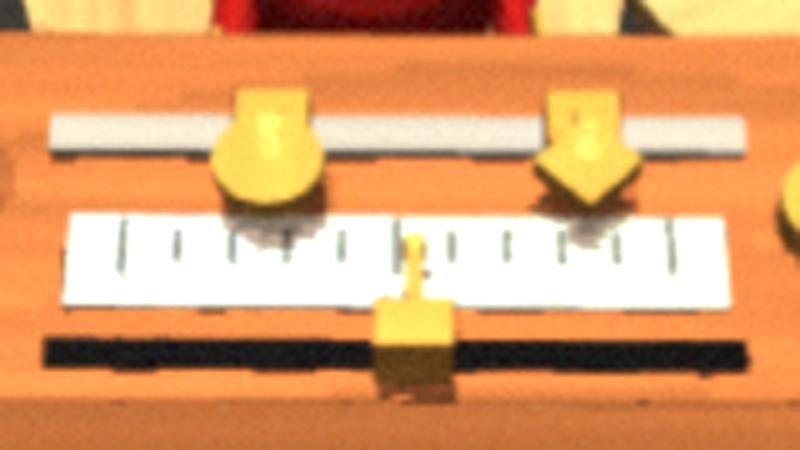

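Wrist view: the knob face is centred at (319,198), within 1.5 px of the prediction. The needle tip is at about (323,89) and the arrow point at about (358,81). That puts the arrow about 31 mm to the box's −y, so the knob needs clockwise turning. Next I turn the tool to −100° and approach.

arm_command --rows "0 0 0 -0.05 0 0 0.4; 0.02 0.002 0 -0.108 0 0 0.4; 0.06 0.004 0 -0.167 0 0 0.4; 0.12 0.006 0 -0.225 0 0 0.4; 0.2 0.008 0 -0.283 0 0 0.4; 0.3 0.008 0 -0.342 0 0 0.4; 0.4 0.008 0 -0.4 0 0 0.4; 0.5 0.008 0 -0.444 0 0 0.4"

```text
clock: 7.2
tool_pos: [0.6125, -0.0433, 0.1481]
orientation: [0.673, -0.258, 0.389, 0.574]
force: [0.1, 0.0, -0.1]
width: 0.0596
```

```bash
python3 -c "
from plan import *
print(env.state()['width'])
cmd(GRIP+.0008*UP-.003*AX,Rk(-100))"
```

```text
0.05960684604347701
clock 7.2 q [-0.45  0.55  1.54  0.58  1.34 -2.  ]
pos [ 0.6125 -0.0433  0.1481] -> [0.6163 0.0049 0.0801]
shift [ 0.834 -0.003  0.009] turn [-0.11  -0.001 -0.   ] deg 19.8
```

arm_command --rows "0.08 0 0.002 -0.03 0 0 0.4; 0.2 0 0.004 -0.06 0 0 0.4; 0.34 -0.002 0.006 -0.09 0 0 0.4; 0.48 -0.003 0.009 -0.11 0 0 0.4; 0.62 -0.003 0.009 -0.11 0 0 0.4; 0.74 -0.003 0.009 -0.11 0 0 0.4; 0.81 -0.003 0.009 -0.11 0 0 0.4; 0.834 -0.003 0.009 -0.11 0 0 0.4"

```text
clock: 8.2
tool_pos: [0.6162, 0.0053, 0.0797]
orientation: [0.618, -0.37, 0.285, 0.632]
force: [-0.5, 0.3, -0.5]
width: 0.0599
```

```bash
python3 -c "
from plan import *
cmd(GRIP+.0008*UP-.003*AX,Rk(-100))
print(env.state()['force'])
d=env.read_camera('wrist');np.savez('pics/wrist2.npz',**d);cv2.imwrite('pics/wrist2.png',d['image'][:,:,::-1])
d=env.read_camera('scene');np.savez('pics/scene2.npz',**d);crop(d,'s2',215,145,415,305,4)
"
```

```text
clock 8.2 q [-0.38  0.62  1.63  0.63  1.18 -2.39]
pos [0.6162 0.0053 0.0797] -> [0.6163 0.0049 0.0801]
shift [-0.005 -0.002 -0.001] turn [-0.    -0.    -0.001] deg 0.2
[-0.47950068  0.25433607 -0.51855011]
```

View pics/wrist2.png

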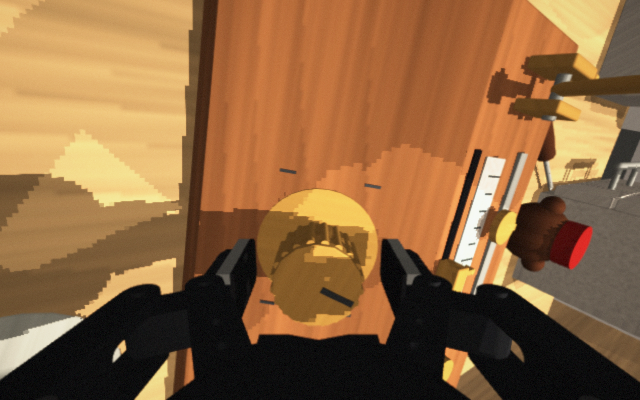

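View pics/s2.png

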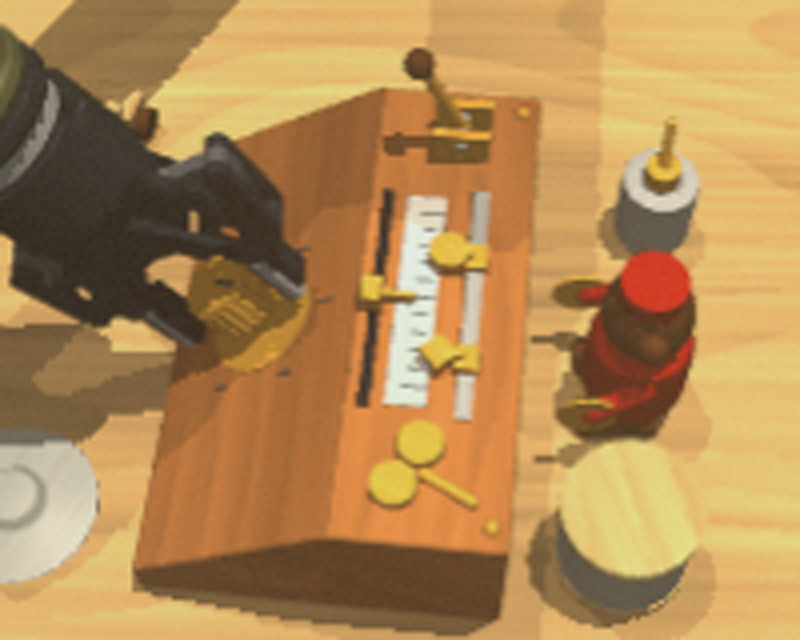

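Both pads straddle the knob (face centre (318,290) in the wrist view), and the scene camera keeps the pointer in view. Closing now.

arm_command --rows "0 0 0 0 0 0 0; 0 0 0 0 0 0 -0.15; 0 0 0 0 0 0 -0.4; 0 0 0 0 0 0 -0.4; 0 0 0 0 0 0 -0.4; 0 0 0 0 0 0 -0.4; 0 0 0 0 0 0 -0.4; 0 0 0 0 0 0 -0.4" --squeeze 40

```text
clock: 9.3
tool_pos: [0.6167, 0.0044, 0.0804]
orientation: [0.618, -0.371, 0.285, 0.632]
force: [-0.8, -4.8, 3.8]
width: 0.0349
```

```bash
python3 -c "
from plan import *
cmd(GRIP+.0008*UP-.003*AX,Rk(-100))
s=env.state();print(s['force'],s['width'],s['wrist_torque'])
"
```

```text
clock 9.3 q [-0.38  0.62  1.63  0.63  1.18 -2.39]
pos [0.6167 0.0044 0.0804] -> [0.6163 0.0049 0.0801]
shift [0.005 0.004 0.004] turn [-0.    -0.001 -0.   ] deg 0.2
[-0.83236006 -4.83938622  3.7670232 ] 0.03485263875814918 [-0.64622486  0.10335144  0.10887957]
```

arm_command --rows "0 0 0 0.02 0 0 -0.4; 0 0 0 0.06 0 0 -0.4; 0 0 0 0.11 0 0 -0.4; 0 0 0 0.16 0 0 -0.4; 0 0 0 0.21 0 0 -0.4; 0 0 0 0.26 0 0 -0.4; 0 0 0 0.28 0 0 -0.4; 0 0 0 0.28 0 0 -0.4"

```text
clock: 10.3
tool_pos: [0.6165, 0.0039, 0.08]
orientation: [0.717, -0.072, 0.527, 0.45]
force: [-1.4, -4.3, 0.6]
width: 0.0347
```

```bash
cat > look.py <<'E'
import sys
from plan import *
n=sys.argv[1]
s=env.state();print(s['clock'],'F',s['force'].round(1),s['width'].round(4),'T',s['wrist_torque'].round(2),'q',s['q'].round(2))
cmd(GRIP+.0008*UP-.003*AX,Rk(0))
for c in sys.argv[2:]:
    d=env.read_camera(c);np.savez(f'pics/{c}{n}.npz',**d)
    if c=='scene': cv2.imwrite(f'pics/{c}{n}.png',cv2.convertScaleAbs(cv2.resize(d['image'][180:260,290:350,::-1],None,fx=7,fy=7,interpolation=cv2.INTER_CUBIC),alpha=1.4))
    else: cv2.imwrite(f'pics/{c}{n}.png',d['image'][:,:,::-1])
E
python3 look.py 3 scene wrist
```

```text
Traceback (most recent call last):
  File "look.py", line 4, in <module>
    s=env.state();print(s['clock'],'F',s['force'].round(1),s['width'].round(4),'T',s['wrist_torque'].round(2),'q',s['q'].round(2))
                                                           ^^^^^^^^^^^^^^^^
AttributeError: 'float' object has no attribute 'round'
```

```bash
sed -i "s/s\['width'\].round(4)/round(s['width'],4)/" look.py; python3 look.py 3 scene wrist
```

```text
10.3 F [-1.4 -4.3  0.6] 0.0347 T [-0.62  0.15  0.  ] q [-0.38  0.62  1.63  0.63  1.18 -1.51]
clock 10.3 q [-0.38  0.62  1.63  0.63  1.18 -1.51]
pos [0.6165 0.0039 0.08  ] -> [0.6163 0.0049 0.0801]
shift [0.005 0.008 0.005] turn [ 0.275 -0.001  0.001] deg 49.5
```

View pics/scene3.png

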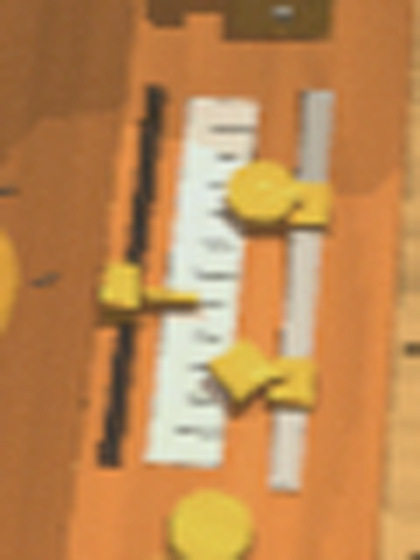

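View pics/wrist3.png

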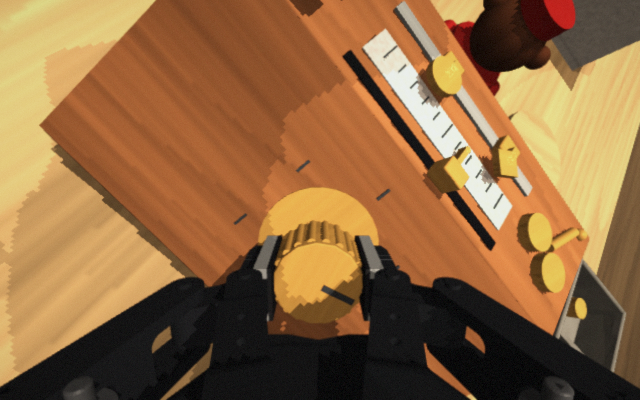

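```bash
cat > meas.py <<'E'
import sys
from plan import *
# args: crop px of needle tip in scene n (7x)
d=load("scene0")
def f(u,v,z): return ((ptz(d,np.array(290+(u+.5)/7-.5),np.array(180+(v+.5)/7-.5),z)-O)@M*1e3).round(2)
for a in sys.argv[1:]:
    u,v,z=map(float,a.split(',')); print(a,f(u,v,z/1e3))
E
python3 - <<'E'
from h import *
d=load("scene0")
cv2.imwrite('pics/s0n.png',cv2.convertScaleAbs(cv2.resize(d['image'][180:260,290:350,::-1],None,fx=7,fy=7,interpolation=cv2.INTER_CUBIC),alpha=1.4))
E
python3 meas.py 200,300,101 212,376,101 212,376,105
```

```text
200,300,101 [ 30.01 -11.99 101.  ]
212,376,101 [ 35.53 -35.6  101.  ]
212,376,105 [ 35.7  -37.71 105.  ]
```

View pics/s0n.png

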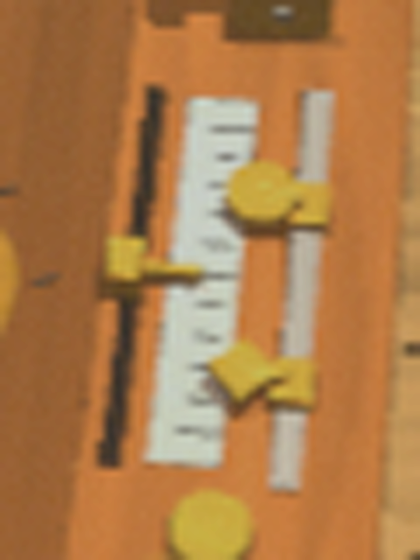

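The scene view shows the needle tip moved from (200,272) to (200,300) in crop pixels. That is about 8.6 mm for 50°, or about 9.8 mm/rad, toward the arrow. About 22–23 mm remains.

arm_command --rows "0 0 0 0.03 0 0 -0.4; 0 0 0 0.08 0 0 -0.4; 0 0 0 0.135 0 0 -0.4; 0 0 0 0.19 0 0 -0.4; 0 0 0 0.245 0 0 -0.4; 0 0 0 0.3 0 0 -0.4; 0 0 0 0.35 0 0 -0.4; 0 0 0 0.37 0 0 -0.4"

```text
clock: 11.4
tool_pos: [0.6156, 0.0037, 0.0798]
orientation: [0.638, 0.334, 0.688, 0.086]
force: [-2.2, -4.5, 1.4]
width: 0.0352
```

```bash
python3 look.py 4 scene wrist
```

```text
11.4 F [-2.2 -4.5  1.4] 0.0352 T [-0.56  0.21  0.19] q [-0.38  0.62  1.63  0.63  1.18 -0.34]
clock 11.4 q [-0.38  0.62  1.63  0.63  1.18 -0.34]
pos [0.6156 0.0037 0.0798] -> [0.6163 0.0049 0.0801]
shift [0.005 0.014 0.002] turn [-0.096 -0.     0.001] deg 17.2
```

View pics/scene4.png

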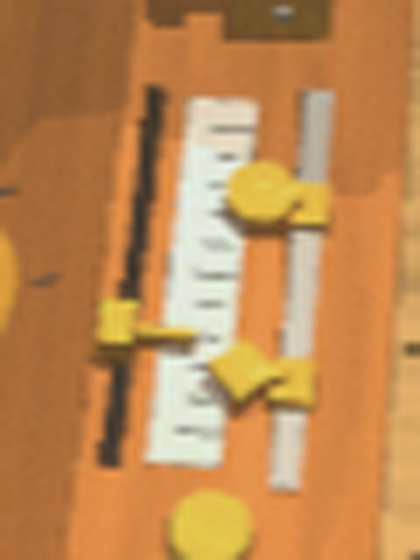

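View pics/wrist4.png

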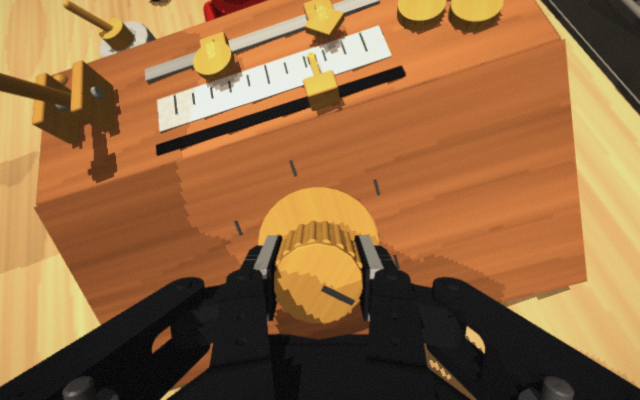

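Run:
```python
from plan import *
d=load("wrist4"); crop(d,"w4c",270,0,390,115,6)
b=(cloud(d)-O)@M*1e3
for n,(u,v) in {"arrowhead":(324,22),"disc":(213,55),"carr":(322,88),"needle":(313,66),"scale":(370,45),"deck":(270,105),"rail":(180,70)}.items():
    print(n,np.median(b[v-1:v+2,u-1:u+2].reshape(-1,3),0).round(1))
```

```text
arrowhead [ 41.4 -33.3 107.5]
disc [ 44.9  22.8 107.3]
carr [  4.1 -23.  109. ]
needle [ 21.4 -22.3 104.5]
scale [ 29.7 -52.   96.8]
deck [15.   2.9 96.1]
rail [54.2 46.  96.9]
```

View pics/w4c.png

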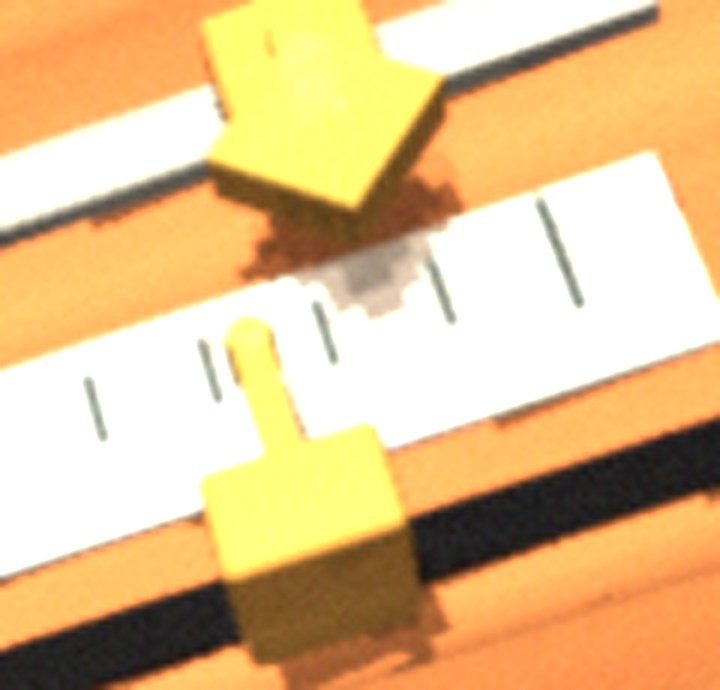

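```bash
cat > wm.py <<'E'
from plan import *
def bp(d,u,v,z): return ((ptz(d,np.array(u,float),np.array(v,float),z/1e3)-O)@M*1e3).round(2)
def fc(u,v,u0,v0,f): return u0+(u+.5)/f-.5, v0+(v+.5)/f-.5
E
python3 - <<'E'
from wm import *
d=load("wrist4"); g=lambda u,v,z: bp(d,*fc(u,v,270,0,6),z)
print("cam",((d['pose'][:3,3]-O)@M*1e3).round(1))
for t in [(95,408),(210,370),(326,332),(442,292),(560,252)]: print("tick",g(*t,96))
for z in (104,106,107): print("arrow",g(352,210,z))
print("needle tip",g(246,322,101),"root mid",g(280,438,101))
print("carriage top corners",g(202,482,108),g(375,428,108),g(408,520,108),g(226,580,108))
E
```

```text
cam [-85.6 -18.1 219.4]
tick [33.88 -9.14 96.  ]
tick [ 33.79 -19.29  96.  ]
tick [ 33.66 -29.41  96.  ]
tick [ 33.71 -39.47  96.  ]
tick [ 33.69 -49.56  96.  ]
arrow [ 36.75 -33.66 104.  ]
arrow [ 34.63 -33.39 106.  ]
arrow [ 33.57 -33.25 107.  ]
needle tip [ 32.43 -23.13 101.  ] root mid [ 20.28 -22.95 101.  ]
carriage top corners [ 12.46 -16.23 108.  ] [ 12.14 -29.49 108.  ] [  3.45 -29.62 108.  ] [  3.44 -15.91 108.  ]
```

Wrist view: arrow point at crop (352,210), needle tip at (246,322). In box coordinates that is y ≈ −33.4 against −23.0, so 10.3 mm remains at about 9.8 mm/rad, or about 60°. I'll turn most of that now.

arm_command --rows "0 0 0 0.03 0 0 -0.4; 0 0 0 0.08 0 0 -0.4; 0 0 0 0.13 0 0 -0.4; 0 0 0 0.18 0 0 -0.4; 0 0 0 0.23 0 0 -0.4; 0 0 0 0.27 0 0 -0.4; 0 0 0 0.295 0 0 -0.4; 0 0 0 0.295 0 0 -0.4"

```text
clock: 12.5
tool_pos: [0.6151, 0.0041, 0.0801]
orientation: [0.422, 0.584, 0.654, -0.23]
force: [-1.6, -2.6, 4.6]
width: 0.0348
```

```bash
python3 look.py 5 scene wrist
```

```text
12.5 F [-1.6 -2.6  4.6] 0.0348 T [0.   0.21 0.07] q [-0.38  0.62  1.63  0.63  1.18  0.58]
clock 12.5 q [-0.38  0.62  1.63  0.63  1.18  0.58]
pos [0.6151 0.0041 0.0801] -> [0.6163 0.0049 0.0801]
shift [ 0.005  0.013 -0.003] turn [-0.39  -0.     0.001] deg 70.2
```

View pics/wrist5.png

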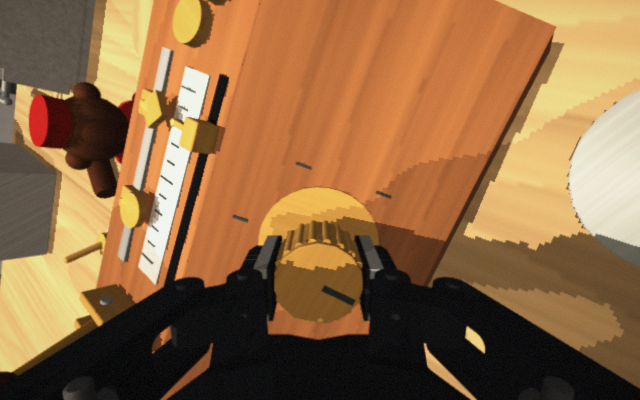

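View pics/scene5.png

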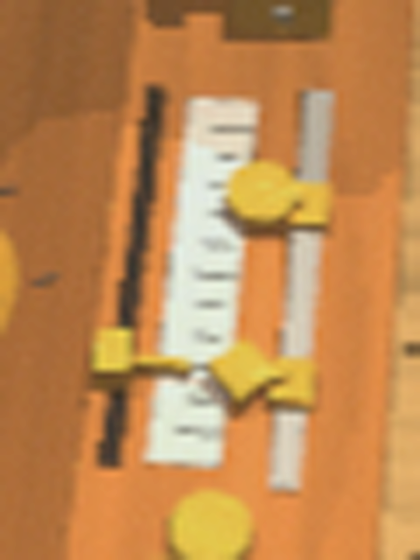

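Run:
```python
from wm import *
d=load("wrist5"); crop(d,"w5c",130,55,230,155,6)
crop(load("scene5"),"s5c",300,215,340,245,16)
```

```text
(no output)
```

View pics/w5c.png

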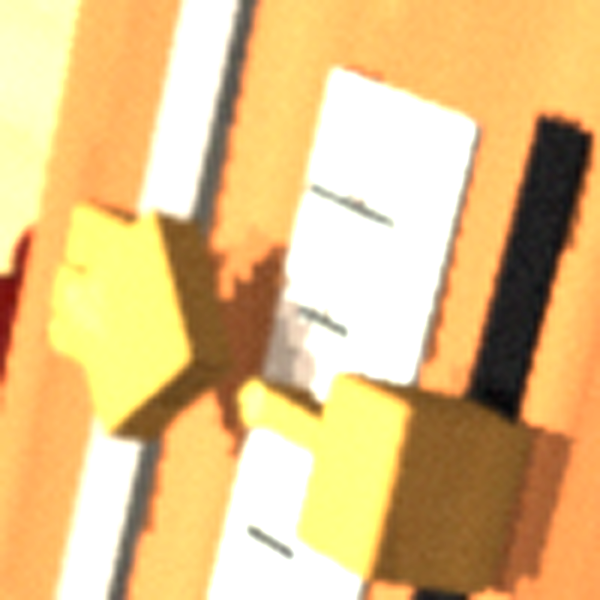

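View pics/s5c.png

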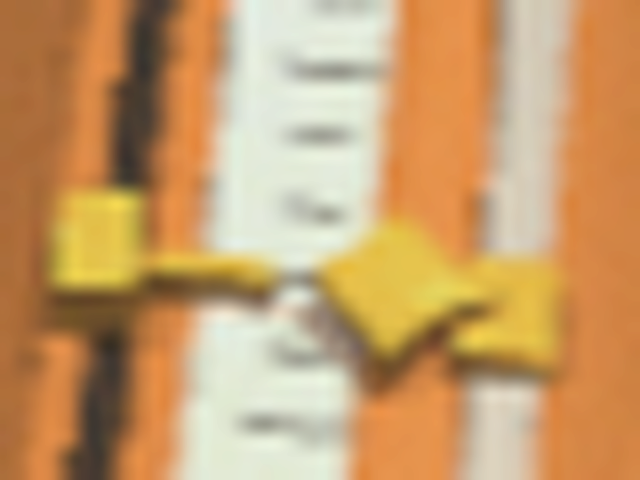

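Run:
```python
from wm import *
d=load("wrist5"); g=lambda u,v,z: bp(d,*fc(u,v,130,55,6),z)
print("cam",((d['pose'][:3,3]-O)@M*1e3).round(1))
for t in [(352,203),(322,320),(270,542)]: print("tick",g(*t,96))
for z in (104,106,107): print("arrow",g(192,352,z))
print("arrow bottom",g(228,358,96))
print("needle tip",g(252,392,101),g(252,392,102))
print("carriage top corners",g(340,375,108),g(412,408,108),g(375,578,108),g(300,530,108))
s=load("scene5"); g=lambda u,v,z: bp(s,*fc(u,v,300,215,16),z)
print("scene cam",((s['pose'][:3,3]-O)@M*1e3).round(1))
print("needle",g(270,275,101),g(150,266,101),"arrow",g(322,280,106),"carr",g(68,190,108),g(145,195,108),g(45,290,108),g(132,290,108))
print("ticks",g(338,70,96),g(318,135,96),g(315,210,96),g(295,423,96))
```

```text
cam [-118.1  -59.5  196.7]
tick [ 34.08 -49.32  96.  ]
tick [ 34.4  -39.04  96.  ]
tick [ 34.3  -18.79  96.  ]
arrow [ 38.72 -33.2  104.  ]
arrow [ 35.34 -33.76 106.  ]
arrow [ 33.64 -34.05 107.  ]
arrow bottom [ 46.58 -32.04  96.  ]
needle tip [ 33.97 -31.74 101.  ] [ 32.38 -32.03 102.  ]
carriage top corners [ 12.51 -38.28 108.  ] [  3.34 -38.55 108.  ] [  2.67 -25.55 108.  ] [ 12.82 -25.8  108.  ]
scene cam [  65.4 -393.3  777.3]
needle [ 28.58 -32.82 101.  ] [ 14.02 -32.95 101.  ] arrow [ 35.12 -35.57 106.  ] carr [  3.63 -27.28 108.  ] [ 12.94 -27.1  108.  ] [  2.41 -41.08 108.  ] [ 12.76 -40.11 108.  ]
ticks [33.97 -0.71 96.  ] [ 32.34 -10.15  96.  ] [ 32.93 -20.67  96.  ] [ 33.2  -49.89  96.  ]
```

The needle is about 1.5 mm short of the arrow line; the wrist and scene views agree within 0.3 mm. I'll turn 8° more, then open.

arm_command --rows "0 0 0 0.015 0 0 -0.4; 0 0 0 0.035 0 0 -0.4; 0 0 0 0.045 0 0 -0.4; 0 0 0 0.045 0 0 -0.4; 0 0 0 0.045 0 0 0; 0 0 0 0.045 0 0 0.2; 0 0 0 0.045 0 0 0.4; 0 0 0 0.045 0 0 0.4"

```text
clock: 13.6
tool_pos: [0.6151, 0.0042, 0.08]
orientation: [0.38, 0.612, 0.637, -0.275]
force: [0.4, -0.2, 0.9]
width: 0.0598
```

```bash
python3 look.py 6 scene wrist; python3 -c "
from plan import *
cmd(GRIP+.0008*UP-.003*AX,Rk(28))"
```

```text
13.6 F [ 0.4 -0.2  0.9] 0.0598 T [-0.24  0.02 -0.04] q [-0.38  0.62  1.63  0.63  1.18  0.72]
clock 13.6 q [-0.38  0.62  1.63  0.63  1.18  0.72]
pos [0.6151 0.0042 0.08  ] -> [0.6163 0.0049 0.0801]
shift [ 0.003  0.012 -0.005] turn [-0.435 -0.     0.001] deg 78.3
clock 13.7 q [-0.38  0.62  1.63  0.63  1.18  0.72]
pos [0.6152 0.0042 0.08  ] -> [0.6163 0.0049 0.0801]
shift [ 0.004  0.012 -0.005] turn [-0.279  0.     0.001] deg 50.3
```

arm_command --rows "0 0.001 0 -0.03 0 0 0.4; 0 0.003 0 -0.08 0 0 0.4; 0 0.006 0 -0.135 0 0 0.4; 0 0.01 0 -0.19 0 0 0.4; 0 0.01 -0.003 -0.23 0 0 0.4; 0 0.01 -0.005 -0.26 0 0 0.4; 0 0.01 -0.005 -0.267 0 0 0.4; 0 0.01 -0.005 -0.267 0 0 0.4"

```text
clock: 14.7
tool_pos: [0.6161, 0.0047, 0.0804]
orientation: [0.596, 0.405, 0.694, 0.007]
force: [-0.5, -0.1, 0.1]
width: 0.0596
```

```bash
python3 look.py 7 scene wrist top;  python3 - <<'E'
from wm import *
d=load("wrist7"); print("cam",((d['pose'][:3,3]-O)@M*1e3).round(1))
crop(d,"w7c",210,0,350,115,5.7)
a=proj(d,O+M@np.array([.035,-.034,.106])); print(a)
E
```

```text
14.7 F [-0.5 -0.1  0.1] 0.0596 T [-0.34  0.07 -0.01] q [-0.38  0.62  1.63  0.63  1.19 -0.11]
clock 14.7 q [-0.38  0.62  1.63  0.63  1.19 -0.11]
pos [0.6161 0.0047 0.0804] -> [0.6163 0.0049 0.0801]
shift [0.004 0.002 0.001] turn [-0.168 -0.001  0.001] deg 30.3
cam [-89.5 -32.  216.6]
[[280.88863833  39.70658345]]
```

View pics/wrist7.png

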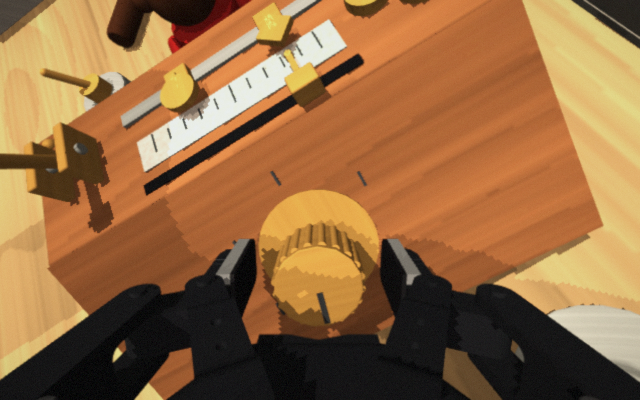

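View pics/w7c.png

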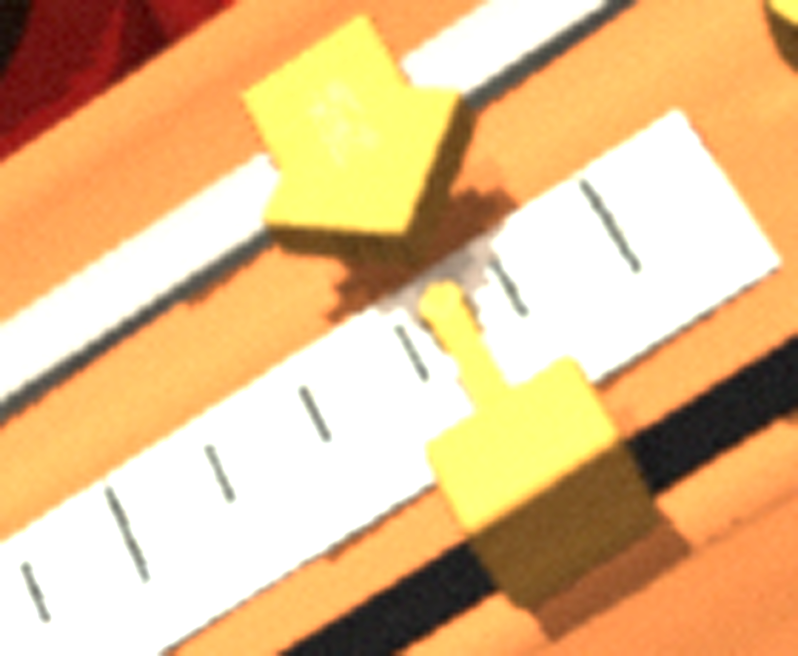

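Run:
```python
from wm import *
d=load("wrist7"); g=lambda u,v,z: bp(d,*fc(u,v,210,0,5.7),z)
for a,b in [((585,183),(637,270)),((493,262),(523,314)),((400,327),(425,378)),((302,389),(327,439)),((208,447),(232,500)),((108,488),(145,578)),((24,565),(46,619))]: print("tick",g(*a,96),g(*b,96))
for z in (104,105,106): print("arrow",g(408,238,z))
print("arrow shoulders",g(265,222,105.5),g(470,98,105.5),"stem",g(245,95,105.5),g(362,14,105.5))
print("needle tip",g(440,285,101),"needle sides near tip",g(422,312,101),g(468,300,101),"near root",g(478,410,101),g(512,385,101))
print("carriage",g(427,445,108),g(572,358,108),g(617,440,108),g(470,530,108))
```

```text
tick [ 39.22 -49.58  96.  ] [ 27.8  -49.36  96.  ]
tick [ 37.36 -39.3   96.  ] [ 30.52 -39.25  96.  ]
tick [ 36.89 -29.43  96.  ] [ 30.41 -29.2   96.  ]
tick [ 37.02 -19.13  96.  ] [ 30.58 -19.09  96.  ]
tick [37.28 -9.13 96.  ] [30.55 -9.04 96.  ]
tick [39.66  0.92 96.  ] [28.36  1.14 96.  ]
tick [37.33 11.12 96.  ] [30.51 11.12 96.  ]
arrow [ 36.27 -33.77 104.  ]
arrow [ 35.16 -33.75 105.  ]
arrow [ 34.04 -33.74 106.  ]
arrow shoulders [ 45.13 -23.85 105.5 ] [ 43.94 -43.96 105.5 ] stem [ 59.3  -27.51 105.5 ] [ 59.47 -39.83 105.5 ]
needle tip [ 33.16 -34.2  101.  ] needle sides near tip [ 31.72 -31.77 101.  ] [ 30.07 -35.61 101.  ] near root [ 19.51 -31.86 101.  ] [ 19.81 -35.27 101.  ]
carriage [ 12.69 -27.13 108.  ] [ 12.27 -40.03 108.  ] [  3.36 -39.79 108.  ] [  3.51 -26.94 108.  ]
```

Run:
```python
from wm import *
crop(load("scene7"),"s7c",300,215,340,245,16)
d=load("wrist7")
im=d["image"].copy()
# overlay: line at y=-33.75 along x at z=101 for x 5..36, and rider
ov=cv2.resize(im[0:115,210:350,::-1],None,fx=5.7,fy=5.7,interpolation=cv2.INTER_CUBIC)
for z,x0,x1 in((101,15,34),(105.3,34,60)):
    p=proj(d,O+np.array([[x0,-33.75,z],[x1,-33.75,z]])/1e3@M.T); p=(p-[210,0]+.5)*5.7-.5
    cv2.line(ov,*[tuple(int(v) for v in q) for q in p],(0,0,255),1)
cv2.imwrite("pics/w7o.png",ov)
```

```text
(no output)
```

View pics/w7o.png

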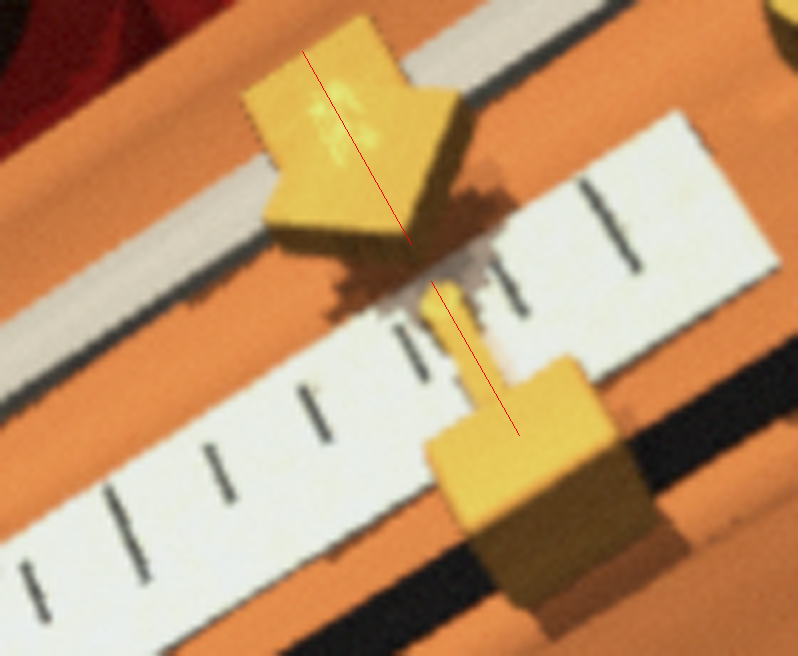

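View pics/s7c.png

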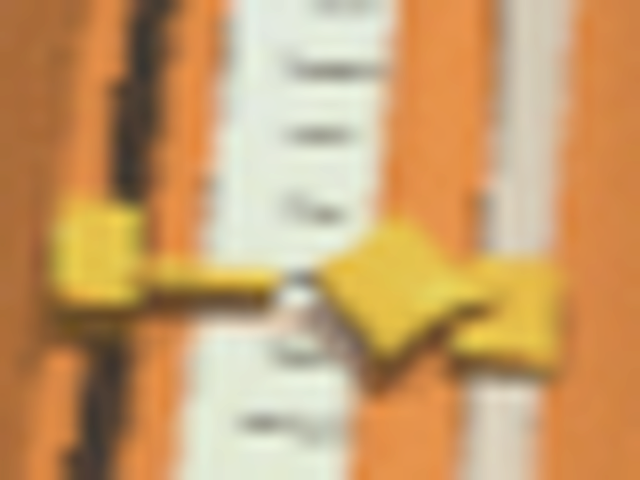

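In the wrist view, with the camera square over the arrow, the needle axis is at y ≈ −33.6 and the arrow at −33.75, so they are aligned within about 0.3 mm. The scene view agrees to about 0.5 mm at its coarser resolution. Now I back off along the knob axis.

arm_command --rows "-0.06 0 0 0 0 0 0.4; -0.16 0 0 0 0 0 0.4; -0.3 0 0 0 0 0 0.4; -0.45 0 0 0 0 0 0.4; -0.6 0 0 0 0 0 0.4; -0.75 0 0 0 0 0 -0.2; -0.85 0 0 0 0 0 -0.7; -0.9 0 0 0 0 0 -1"

```text
clock: 15.85
tool_pos: [0.6128, -0.0472, 0.1549]
orientation: [0.596, 0.405, 0.693, 0.007]
force: [1.2, -0.2, -0.1]
width: 0.0056
```

Run:
```python
from plan import *
x=np.array([0,0,-1.]);y=M[:,0];Rd=np.c_[x,y,np.cross(x,y)]
cmd(O+M@np.array([-.02,.098,.2]),Rd)
```

```text
clock 15.85 q [-0.46  0.55  1.53  0.57  1.36 -0.07]
pos [ 0.6128 -0.0472  0.1549] -> [0.5216 0.0549 0.2   ]
shift [ 0.177  0.404 -1.372] turn [-0.163 -0.052 -0.189] deg 45.8
```

arm_command --rows "0 0.02 -0.06 -0.005 -0.002 -0.006 -1; 0 0.06 -0.2 -0.02 -0.006 -0.023 -1; 0.02 0.12 -0.38 -0.04 -0.013 -0.046 -1; 0.05 0.18 -0.58 -0.065 -0.021 -0.075 -1; 0.08 0.24 -0.78 -0.09 -0.029 -0.105 -1; 0.11 0.28 -0.92 -0.11 -0.035 -0.128 -1; 0.13 0.3 -1 -0.12 -0.039 -0.14 -1; 0.13 0.3 -1 -0.12 -0.039 -0.14 -1"

```text
clock: 16.85
tool_pos: [0.5455, 0.0295, 0.1883]
orientation: [0.689, 0.125, 0.714, -0.017]
force: [0.4, -0.3, 0.3]
width: -0.0002
```

Run:
```python
from plan import *
x=np.array([0,0,-1.]);y=M[:,0];Rd=np.c_[x,y,np.cross(x,y)]
cmd(O+M@np.array([-.02,.098,.16]),Rd)
print(env.state()['force'])
```

```text
clock 16.85 q [-0.12  0.33  1.64  0.16  1.21  0.02]
pos [0.5455 0.0295 0.1883] -> [0.5216 0.0549 0.16  ]
shift [ 0.324  0.155 -0.269] turn [-0.042 -0.013 -0.049] deg 11.8
[ 0.36687428 -0.25730017  0.25363739]
```

arm_command --rows "0.02 0.01 -0.03 -0.005 -0.001 -0.006 -1; 0.07 0.04 -0.08 -0.012 -0.004 -0.015 -1; 0.14 0.08 -0.14 -0.022 -0.007 -0.026 -1; 0.21 0.11 -0.2 -0.032 -0.01 -0.038 -1; 0.28 0.14 -0.24 -0.04 -0.013 -0.046 -1; 0.324 0.155 -0.269 -0.042 -0.013 -0.049 -1; 0.324 0.155 -0.269 -0.042 -0.013 -0.049 -1; 0.324 0.155 -0.269 -0.042 -0.013 -0.049 -1"

```text
clock: 17.85
tool_pos: [0.5221, 0.0546, 0.1601]
orientation: [0.707, 0.024, 0.707, -0.025]
force: [-0.5, 0.3, 1.2]
width: -0.0003
```

```bash
python3 look.py 8 wrist scene
python3 - <<'E'
from plan import *
x=np.array([0,0,-1.]);y=M[:,0];Rd=np.c_[x,y,np.cross(x,y)]
cmd(O+M@np.array([.052,.098,.16]),Rd)
d=load('scene8');crop(d,'s8c',215,120,415,260,4)
E
```

```text
17.85 F [-0.5  0.3  1.2] -0.0003 T [-0.01  0.02 -0.02] q [ 0.02  0.32  1.73 -0.    1.09  0.1 ]
clock 17.85 q [ 0.02  0.32  1.73 -0.    1.09  0.1 ]
pos [0.5221 0.0546 0.1601] -> [0.6163 0.0049 0.0801]
shift [ 0.801 -0.429  0.974] turn [0.    0.    0.195] deg 35.1
clock 17.95 q [ 0.02  0.32  1.73 -0.    1.09  0.1 ]
pos [0.5222 0.0545 0.1602] -> [0.5267 0.1267 0.16  ]
shift [ 0.001  0.723 -0.006] turn [0. 0. 0.] deg 0.1
```

View pics/wrist8.png

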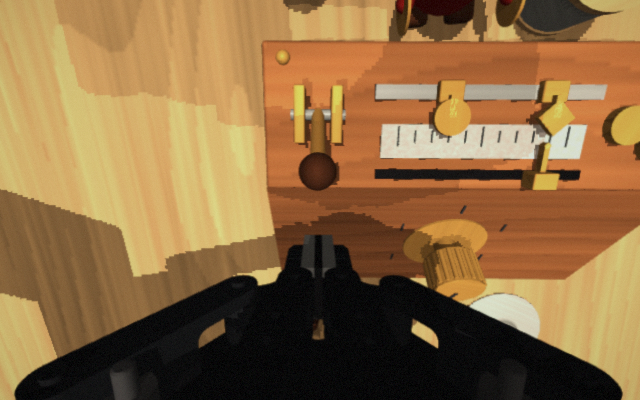

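View pics/s8c.png

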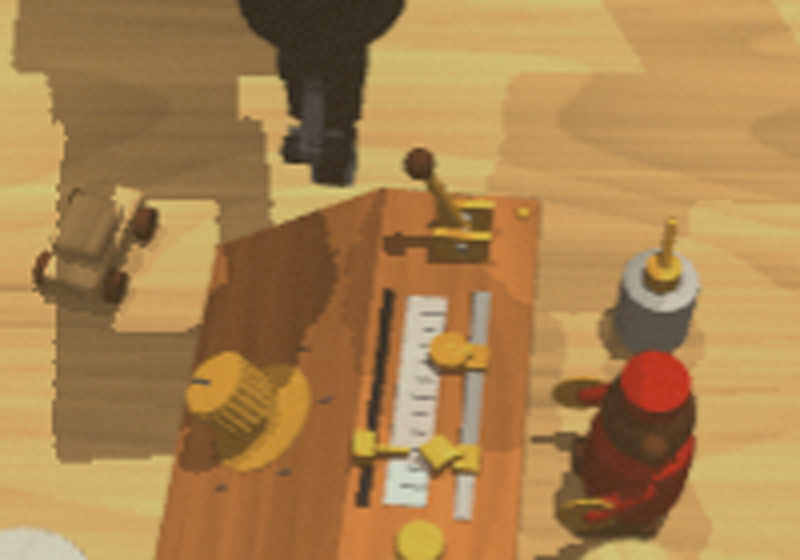

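The closed fingertips (318,238) are in line with the ball (318,171) in the wrist view. Pushing back.

arm_command --rows "0 0.06 -0.004 0 0 0 -1; 0 0.14 -0.006 0 0 0 -1; 0 0.22 -0.006 0 0 0 -1; 0 0.3 -0.006 0 0 0 -1; 0 0.38 -0.006 0 0 0 -1; 0 0.46 -0.006 0 0 0 -1; 0 0.54 -0.006 0 0 0 -1; 0 0.6 -0.006 0 0 0 -1"

```text
clock: 18.95
tool_pos: [0.5258, 0.1151, 0.1601]
orientation: [0.707, 0.024, 0.706, -0.025]
force: [1.0, -1.8, 0.9]
width: -0.0002
```

```bash
python3 look.py 9 wrist scene
python3 - <<'E'
from plan import *
d=load('scene9');crop(d,'s9c',215,120,415,260,4)
E
```

```text
18.95 F [ 1.  -1.8  0.9] -0.0002 T [-0.32 -0.08  0.06] q [ 0.14  0.34  1.7  -0.    1.1   0.21]
clock 18.95 q [ 0.14  0.34  1.7  -0.    1.1   0.21]
pos [0.5258 0.1151 0.1601] -> [0.6163 0.0049 0.0801]
shift [ 0.801 -1.034  0.979] turn [0.    0.    0.195] deg 35.1
```

View pics/wrist9.png

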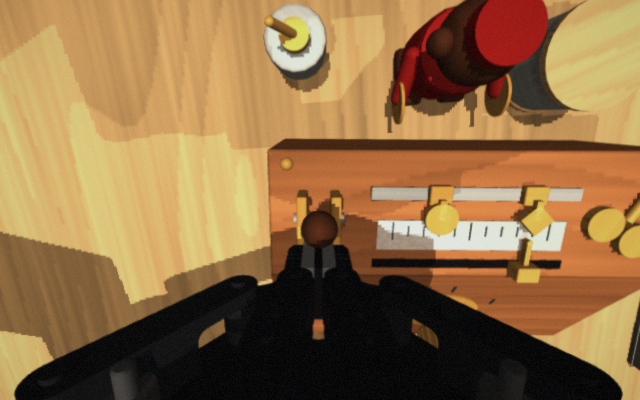

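View pics/s9c.png

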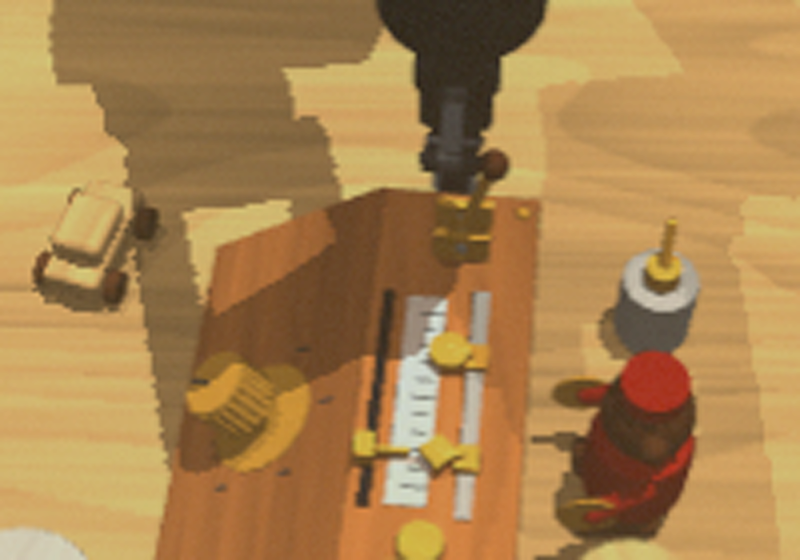

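arm_command --rows "0 0.02 0 0 0 0 -1; 0 0.04 0 0 0 0 -1; 0 0.06 0 0 0 0 -1; 0 0.08 0 0 0 0 -1; 0 0.1 0 0 0 0 -1; 0 0.12 0 0 0 0 -1; 0 0.13 0 0 0 0 -1; 0 0.13 0 0 0 0 -1"

```text
clock: 20.05
tool_pos: [0.5265, 0.1279, 0.1599]
orientation: [0.707, 0.024, 0.707, -0.025]
force: [-1.1, -4.4, -0.5]
width: -0.0003
```

```bash
python3 look.py 10 wrist scene
python3 - <<'E'
from plan import *
s=env.state();print("tcp box",(s['tool_pos']-O)@M*1e3)
d=load('scene10');crop(d,'s10c',290,120,370,190,10)
E
```

```text
20.05 F [-1.1 -4.4 -0.5] -0.0003 T [-0.82  0.1   0.  ] q [ 0.16  0.35  1.7  -0.    1.1   0.23]
clock 20.05 q [ 0.16  0.35  1.7  -0.    1.1   0.23]
pos [0.5265 0.1279 0.1599] -> [0.6163 0.0049 0.0801]
shift [ 0.799 -1.163  0.981] turn [ 0.    -0.     0.195] deg 35.1
tcp box [ 53.19075624  98.26706234 159.89106431]
```

View pics/s10c.png

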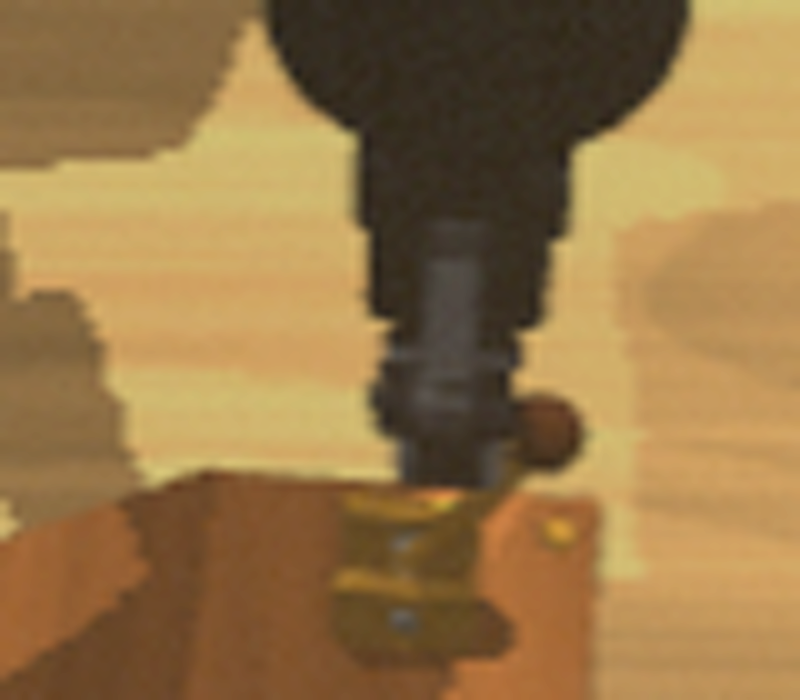

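arm_command --rows "0 0.01 0 0 0 0 -1; 0 0.02 0 0 0 0 -1; 0 0.03 0 0 0 0 -1; 0 0.04 0 0 0 0 -1; 0 0.05 0 0 0 0 -1; 0 0.05 0 0 0 0 -1; 0 0.05 0 0 0 0 -1; 0 0.05 0 0 0 0 -1"

```text
clock: 21.15
tool_pos: [0.5265, 0.1288, 0.1597]
orientation: [0.706, 0.021, 0.707, -0.027]
force: [0.3, -16.0, 0.3]
width: -0.0002
```

```bash
python3 look.py 11 wrist scene
python3 - <<'E'
from wm import *
s=env.state();print("tcp box",(s['tool_pos']-O)@M*1e3)
d=load('scene11');crop(d,'s11c',290,120,370,190,10)
print(bp(load('scene10'),*fc(548,432,290,120,10),155))
E
```

```text
21.15 F [  0.3 -16.    0.3] -0.0002 T [-2.72  0.05 -0.01] q [ 0.17  0.35  1.69 -0.01  1.1   0.24]
clock 21.15 q [ 0.17  0.35  1.69 -0.01  1.1   0.24]
pos [0.5265 0.1288 0.1597] -> [0.6163 0.0049 0.0801]
shift [ 0.806 -1.167  0.981] turn [ 0.001 -0.     0.197] deg 35.5
tcp box [ 54.09651436  98.30464823 159.741887  ]
[ 72.15  98.02 155.  ]
```

View pics/s11c.png

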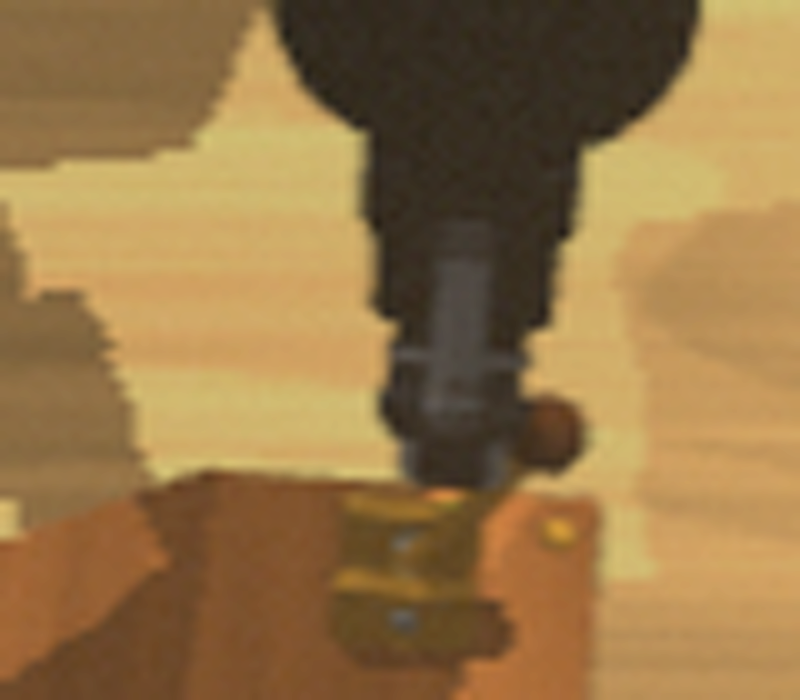

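View pics/wrist11.png

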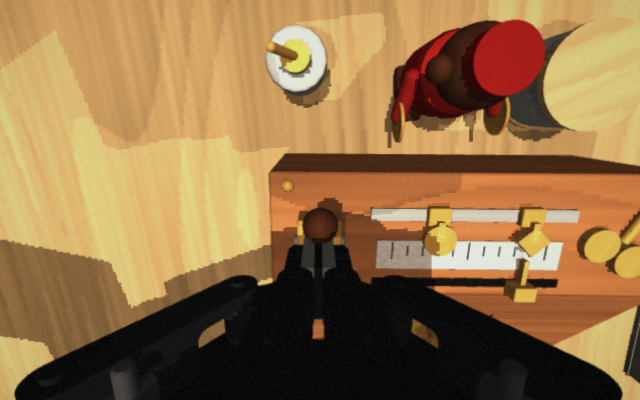

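Force jumped to 16 N with the ball not moving (box x ≈ 72 mm, expected 71), so the lever is on its stop. Backing away.

arm_command --rows "0 -0.08 0 0 0 0 -1; 0 -0.2 0 0 0 0 -1; -0.04 -0.35 0 0 0 0 -1; -0.12 -0.5 0.1 0 0 0 -1; -0.22 -0.6 0.25 0 0 0 -1; -0.32 -0.65 0.45 0 0 0 -1; -0.4 -0.7 0.6 0 0 0 -1; -0.4 -0.7 0.7 0 0 0 -1"

```text
clock: 22.25
tool_pos: [0.5937, 0.0535, 0.2016]
orientation: [0.708, 0.022, 0.706, -0.028]
force: [0.1, 0.2, 1.3]
width: 0.0005
```

Run:
```python
from plan import *
x=np.array([0,0,-1.]);y=M[:,0];Rd=np.c_[x,y,np.cross(x,y)]
s=env.state();print("tcp box",(s['tool_pos']-O)@M*1e3,s['force'])
cmd(O+M@np.array([-.06,-.034,.2]),Rd)
```

```text
tcp box [-16.30189883  25.95117466 201.6419548 ] [0.10863237 0.18945699 1.33214582]
clock 22.25 q [ 0.02  0.37  1.53 -0.01  1.24  0.1 ]
pos [0.5937 0.0535 0.2016] -> [0.6504 0.0057 0.2   ]
shift [ 0.022 -0.437  0.599] turn [0.    0.001 0.003] deg 0.5
```

arm_command --rows "0 -0.05 0.06 0 0 0 -1; 0 -0.13 0.17 0 0 0 -1; 0 -0.22 0.3 0 0 0 -1; 0 -0.31 0.42 0 0 0 -1; 0.01 -0.38 0.52 0 0 0 -1; 0.02 -0.43 0.58 0 0 0 -1; 0.02 -0.437 0.6 0 0 0 -1; 0.02 -0.437 0.6 0 0 0 -1"

```text
clock: 23.25
tool_pos: [0.6504, 0.0058, 0.2001]
orientation: [0.707, 0.022, 0.706, -0.028]
force: [0.2, -0.3, -0.2]
width: 0.0
```

```bash
python3 look.py 12 wrist scene
python3 - <<'E'
from wm import *
d=load("wrist12"); print("cam",((d['pose'][:3,3]-O)@M*1e3).round(1))
a=proj(d,O+M@np.array([.035,-.034,.106]))[0]; print(a)
u0,v0=int(a[0])-55,max(0,int(a[1])-45); print(u0,v0)
crop(d,"w12c",u0,v0,u0+110,v0+90,7)
crop(load('scene12'),'s12c',215,145,415,305,4)
E
```

```text
23.25 F [ 0.2 -0.3 -0.2] 0.0 T [-0.01  0.06 -0.05] q [-0.05  0.45  1.41 -0.01  1.29  0.02]
clock 23.25 q [-0.05  0.45  1.41 -0.01  1.29  0.02]
pos [0.6504 0.0058 0.2001] -> [0.6163 0.0049 0.0801]
shift [ 1.199 -0.023 -0.342] turn [0.    0.001 0.197] deg 35.5
cam [  5.7 -32.7 326.2]
[319.12611417  67.42588584]
264 22
```

View pics/wrist12.png

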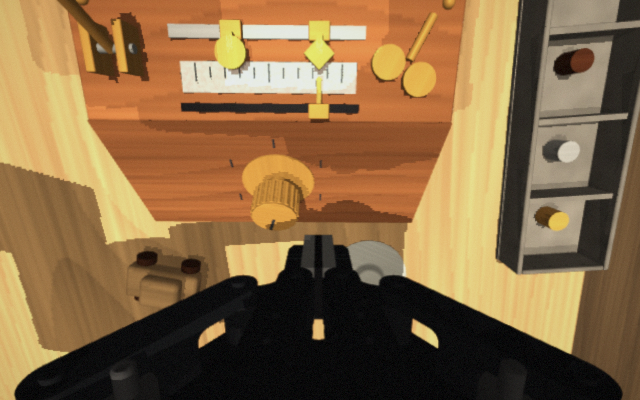

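View pics/w12c.png

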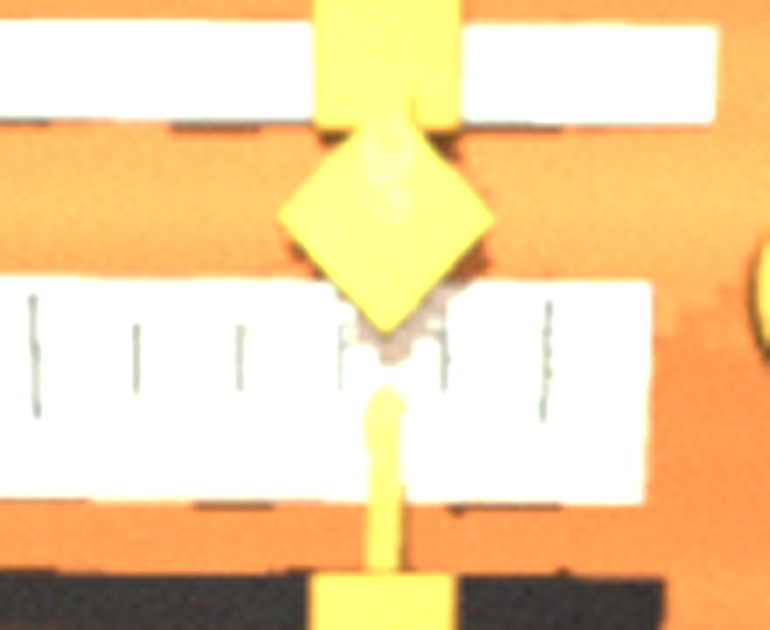

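View pics/s12c.png

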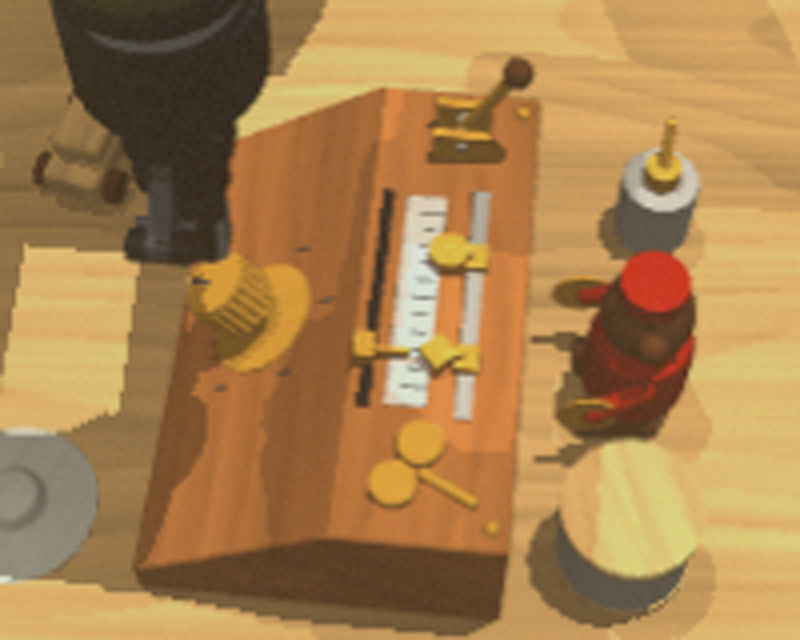

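The needle axis (crop column 384) meets the arrow point (386), a difference of about 0.2 mm. The lever leans fully back and nothing else has moved. Handing in.

```bash
python3 -c "
from rig import env
print(env.finish_job())"
```

```text
the job is handed in; nothing more can be done
None
```

The tempo is set to the arrow-headed rider and the play lever is thrown fully back. I handed the job in at about 23 s of the 64 s allowed.

- **Tempo:** I gripped the knob once, turned it clockwise in four steps (50°, 67°, 53°, 8°, about 9.8 mm of pointer travel per radian), and let go before touching the lever.
- **Lever:** I pushed the ball back with the closed fingertips until the force rose to 16 N and the ball stopped moving. It sat at about x = 72 mm, against the 71 mm expected at the stop.

**Last checks:**
- The wrist camera, placed square over the arrow after the lever was thrown, shows the needle within about 0.2 mm of the arrow's point.
- The coarser scene camera, measured before the lever push, matched to about 0.5 mm using the pointer's carriage. Its needle-tip reading differed by up to about 1.2 mm. I trusted the closer wrist view.
- The lever stayed back after I withdrew, and the loose things looked unmoved in the last wrist and scene pictures. The screwdriver was not in the close-ups I checked, but the arm never went near it.
- The gripper was clear of everything and its force readings were near zero.

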